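Seat the spinner basket on its drive pegs

TASK

Put the steel basket back into the bench spinner: set it over the drive plate's centre boss and turn it until it drops over the three drive pegs, so that it sits fully home, level and flat on the plate, then let go of it. Keep it upright, lower it rather than dropping it, and leave everything else on the bench where it is.

Things in the scene. Friction and masses are not known exactly. Their poses are not given: they have to be found in the camera images.
- basket_grip (a point): Handle of the loose lift-out basket: an upright black bar 64 mm long, 18 mm wide (grasp across this), 40 mm tall, on a 20 mm post in the basket's middle, standing 20 mm above the rim. Point: on the basket's axis, 16 mm below the bar's top, 24 mm above its bottom, 96 mm above the basket's underside. x runs along the bar, y across it, z up the axis.
- basket_rim (a point): Centre of the basket's open mouth. Basket: perforated steel, round, 164 mm across the rim, 136 mm at the floor, 92 mm high to the rim, 112 mm to the handle's top, 0.41 to 0.75 kg; inner floor 26 mm above the underside. Axes as basket_grip.
- basket_foot (a point): Centre of the basket's underside, a flat drive ring 124 mm across and 22 mm thick: round centre bore 43 mm wide, and three radial slots 17 mm wide from the bore out to the edge, one along +x of this frame (under one end of the handle bar), the others 120 degrees either side; lower edges chamfered 1.5 mm. So it fits any of three ways round.
- spinner_rim (a point): Centre of the spinner's open top. Spinner: fixed round grey motor housing 200 mm across with a black control box on its -x side; on it a steel splash guard whose rubber-edged rim, 125 mm above the bench, is 206 mm across and 188 mm clear inside.
- spinner_seat (a point): Centre of the upper face of the flat round drive plate inside the guard, 144 mm across, 90 mm above the bench; z up. In its middle stands a boss 40 mm across, 20 mm tall, its top 6 mm tapered to 26 mm. Seated, the underside lies flat on this face (basket_grip 96 mm above this point); on the peg tops it is 12 mm higher. The boss centres it with 1 to 2 mm of play.
- spinner_pegs (a point): Centre of the circle of three upright drive pegs on the plate, at the height of their tops (12 mm over the plate): pegs 12 mm across, 46 mm from the centre, 120 degrees apart. The plate stops at any angle, so their direction is NOT told by this frame: see or feel it. Its motor holds it (1.5 N m). With slots within about 0.05 rad of the pegs a basket free to fall drops 12 mm home.
- lid: Bystander: the spinner's round steel lid with a black knob, 208 mm across, 55 mm tall, lying on the bench; origin at the centre of its underside.
- pan: Bystander: plain round steel drain pan, 160 mm across, 80 mm tall, open, without holes, post or handle; origin at the centre of its underside.
- parts_drawer: Bystander: clear plastic parts drawer with turned wooden pegs in it, 160 x 100 x 55 mm; origin at the centre of its underside.
- shaker_peg: Bystander: turned wooden peg standing on its head, 27 mm across, 88 mm tall; origin at the centre of its underside.
- spool: Bystander: wooden spool, 38 mm across, 45 mm tall; origin at the centre of its underside.
- wire_reel: Bystander: reel of wire with cardboard flanges, 62 mm across, 32 mm tall; origin at the centre of its underside.
- screwdriver: Bystander: screwdriver with a wooden handle, 200 mm long, lying on the bench; origin on its underside, x towards its tip.
- glue: Bystander: white glue bottle, 58 mm across, 150 mm tall; origin at the centre of its underside.
Things that resemble listed ones, but are neither listed nor needed, are in the scene too. What is shaped like the part that bears basket_grip but green or yellow is not meant.

How it is judged:
At the end, for the whole second after the job is handed in: The basket is released and at rest in the spinner, its three slots over the three pegs: its underside is flat on the drive plate to within 2.5 mm of height and 2 degrees of tilt, and its axis within 5 mm of the plate's centre (z of basket_grip in the frame of spinner_seat between 0.092 and 0.0985 m and horizontal distance between basket_grip and spinner_seat below 0.005 m and angle between basket_grip's own z axis and vertical below 0.035 rad); the robot touches nothing.
It fails at once if the basket is dropped (it falls freely through more than about 30 mm) (linear speed of basket above 0.78 m/s and contact force between basket and the fingers below 0.3 N).
It fails at once if the basket is tipped over (more than 45 degrees) (angle between basket_grip's own z axis and vertical above 0.785 rad).
It fails at once if something else on the bench is moved by more than 30 mm (distance of any of lid, pan, parts_drawer, shaker_peg, spool, wire_reel, screwdriver, glue from where it was at the start of the episode above 0.03 m).
It also fails if it takes over 48 s, if anything falls off the work surface, if the arm or the gripper's body presses on something with over 40 N, if the wrist force passes 120 N, or if a joint passes its speed limit or range.

ROBOT

A 6-joint arm with a two-finger parallel gripper is mounted at the origin on the work surface. World frame = base frame: x ahead of the robot, y to its left, z up, the work surface at z = 0. Lengths are in m, angles in rad, forces in N, time in s.
With the tool pointing down it reaches from about 0.3 to 0.775 m from the base axis. Payload 14.6 kg.
Tool frame: the origin (TCP) lies at the very end of the fingers, on their centre line; the grasp point (between the pads) lies 19 mm behind it; z points along the fingers, y is the line along which they close (so a half turn about z gives the same grasp; the last joint's range is limited). The gripper opens to 94 mm and grips with 3 to 60 N. Pads are 16 mm wide; open, the fingers measure 119 mm over their backs; the gripper's body (75 mm by 177 mm) begins 78 mm behind the grasp point.
Start: joints at [1.137, 0.3, 1.521, -0, 1.321, -0.067], TCP at [0.197, 0.513, 0.205] pointing down, gripper open.
Joint ranges: [-3.03, 3.03], [-0.79, 2.21], [0.23, 2.52], [-1.04, 4.18], [0, 3.07], [-2.55, 2.55]. Speed limits (rad/s): [2.22, 2.22, 2.57, 3.14, 3.14, 3.14].

INTERFACE

Orientations are given as [roll, pitch, yaw] about the fixed x, y, z axes, in that order (R = Rz(yaw) Ry(pitch) Rx(roll)).
In Python, from station import ctrl gives the robot as it stands.
- The arm moves only by the shell command python3 -m pendant 'ROWS' [OPENING] [FORCE]. ROWS is JSON, a list of rows, each a list of 2 entries, a list of its own where there are three numbers: the shift along the world's x, y, z in cm, then the turn about the world's z in rad. A call has 1 to 20 rows; each row shifts and turns the commanded pose from where the row before left it; what a row does not reach is not made up. A row lasts 1/12 s, in which the tool goes at most 41.7 mm and 7.16 degrees, less where a joint would pass 70% of its speed; a pose out of reach is approached as far as the arm can. A call is refused whole if a number of a shift passes 4.17 or a number of a turn 0.125, either way. A call with a gripper value outside its range is refused whole. OPENING is the opening, from 0 (shut) to 1 (fully open), set as the call begins (- or left out, the last holds). The fingers move at their own pace and stop on an object; FORCE is the grip in N (left out, the last holds). Time passes only in rows, so rows that do not move let the fingers close. It gives the time, the measured TCP pose, the force, the opening and the grip force at its end, in the units of the state.
- ctrl.get_obs(): the state, without advancing time (a new reading comes with each control period).
- ctrl.camera(name): name is "scene" or "top" or "wrist"; returns a dict with "color" (420x560x3 uint8, red, green, blue), "intrinsics" (3x3 intrinsics, pixels), "camera_from_world" (4x4, takes a point from world to camera coordinates). Camera axes: x right, y down, z forward; pixel columns grow to the right and rows downward; lengths in m; the calibration is good to about 2 mm. A picture is of the moment at which its call begins. There is no depth.
- ctrl.hand_in(): hands the job in; it is judged then, once.
The state is a dict: "time_s": time; "qpos": joint angles; "joint_vel": joint speeds; "tau": joint torques, N m; "ee_pos": TCP position; "eef_rot": TCP orientation; "force": force on the tool from outside, world axes, zero at the start; "moment": the same for the moment, N m; "grip_width": finger opening in m; "grip_force": force on a finger pad.
Only numpy, scipy, OpenCV 4.12 (cv2) and the standard library are available. Lean on these libraries where they do the work, as an engineer would, in place of code of your own. Each camera call takes 0.05 s, during which the arm holds its last target. There are 200 camera calls.

## Working session

There is one attempt and no reset: what is moved stays moved. The work goes in short steps, Python scripts to look and compute and a shell command to move; the robot and the scene stay as the last step left them, time stands still between calls to the robot, and variables do not carry over. Pictures are saved under pics/ and viewed, at most 10 in all, crops included, and the job is handed in when it is done.

```bash
mkdir -p pics; ls
cat > h.py <<'E'
import numpy as np,cv2
from station import ctrl
def snap(n,f):
    c=ctrl.camera(n); cv2.imwrite(f'pics/{f}.png',c['color'][:,:,::-1]); np.savez(f'pics/{f}.npz',**c); return c
def ray(c,u,v,z):
    K=c['intrinsics'];T=c['camera_from_world'];R=T[:3,:3];o=-R.T@T[:3,3]
    d=R.T@np.linalg.solve(K,[u,v,1.]); return o+d*(z-o[2])/d[2]
def proj(c,p):
    T=c['camera_from_world'];q=c['intrinsics']@(T[:3,:3]@np.array(p)+T[:3,3]);return q[:2]/q[2]
E
python3 - <<'E'
from h import *
a=snap('top','top0');b=snap('scene','scene0');d=snap('wrist','wrist0')
for c in(a,b,d):
    T=c['camera_from_world'];print(np.round(-T[:3,:3].T@T[:3,3],3),np.round(T[2,:3],2))
o=ctrl.get_obs();print(o['time_s'],o['ee_pos'],o['eef_rot'])
E
```

```text
pics
[ 0.307 -0.094  1.697] [ 0.16  0.01 -0.99]
[1.336 0.748 1.263] [-0.48 -0.53 -0.7 ]
[0.12  0.544 0.383] [ 0.27 -0.1  -0.96]
0.15 [0.1971627  0.51323375 0.20502906] [-3.14072141e+00 -5.62125323e-05  2.77480192e+00]
```

View pics/top0.png

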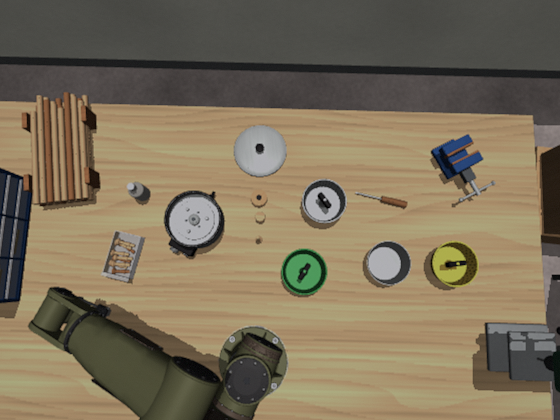

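View pics/scene0.png

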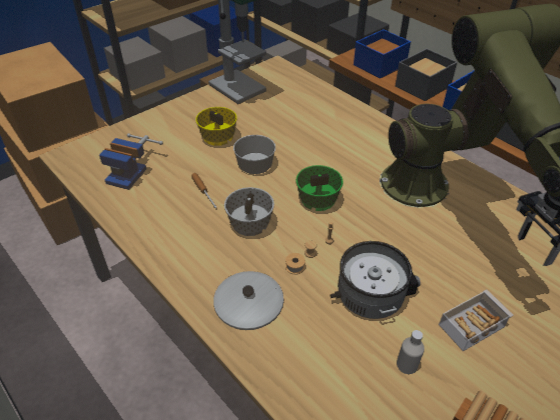

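The top view shows the steel basket at (323,202) with its black bar, and the spinner at (194,220). The green and yellow baskets, pan and lid are elsewhere. Next I'll measure those two and zoom in on them.

Run:
```python
from h import *
c=dict(np.load('pics/top0.npz'));im=c['color']
for n,u,v,z in(('basket',323,202,.092),('bar',323,201,.112),('spin',194,220,.125),('seat',194,220,.09),('green',304,272,.09),('glue',135,187,.1),('spool',260,217,.04),('peg',258,240,.08),('reel',259,200,.03)):print(n,np.round(ray(c,u,v,z),3))
g=im[175:230,295:350].max(2);m=((g<45)).astype(np.uint8)
n,l,s,ce=cv2.connectedComponentsWithStats(m)
for i in range(1,n):
    if s[i,4]>15:
        p=np.argwhere(l==i)[:,::-1]+[295,175];r=cv2.minAreaRect(p.astype(np.float32));print(s[i],ce[i]+[295,175],r)
z=lambda x0,y0:cv2.resize(im[y0:y0+70,x0:x0+70],(400,400),interpolation=cv2.INTER_CUBIC)
cv2.imwrite('pics/crop0.png',np.hstack([z(288,167),z(159,185)])[:,:,::-1])
```

```text
basket [ 0.581 -0.239  0.092]
bar [ 0.581 -0.237  0.112]
spin [0.498 0.222 0.125]
seat [0.502 0.229 0.09 ]
green [ 0.326 -0.175  0.09 ]
glue [0.616 0.45  0.1  ]
spool [ 0.526 -0.008  0.04 ]
peg [ 0.437 -0.006  0.08 ]
reel [ 0.593 -0.002  0.03 ]
[ 17   6  33  24 138] [331.42028986 188.17391304] ((330.1998291015625, 188.8102264404297), (35.426536560058594, 12.745603561401367), 34.592288970947266)
[23 18 13 15 92] [323.38043478 201.02173913] ((322.8536682128906, 201.31710815429688), (16.554418563842773, 8.1210355758667), 51.34019470214844)
```

View pics/crop0.png

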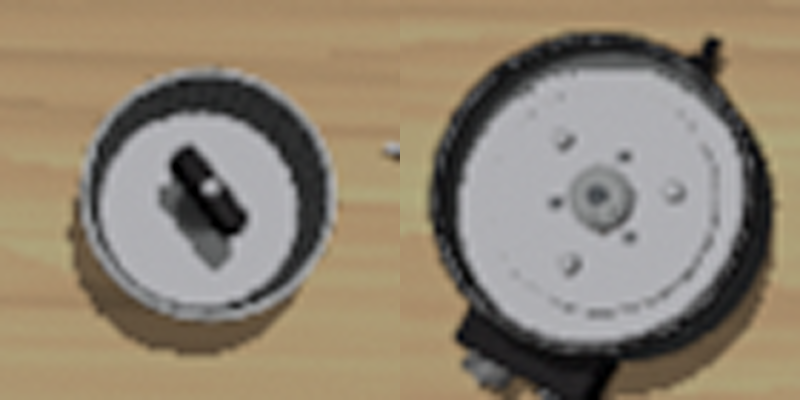

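The right crop shows three pegs at crop px (565,140), (675,192) and (570,265), with the boss at (602,198). The left crop shows the bar running from (183,155) to (235,225), with its shadow below left.

Run:
```python
from h import *
c=dict(np.load('pics/top0.npz'))
L=lambda u,v,z:ray(c,288+u/5.714-.5,167+v/5.714-.5,z)
S=lambda u,v,z:ray(c,159+(u-400)/5.714-.5,185+v/5.714-.5,z)
a,b=L(183,155,.112),L(235,225,.112);print('bar',a,b,(a+b)/2,np.arctan2(*(b-a)[1::-1]))
print('rim centre',L(209,194,.092))
P=[S(*p,.102) for p in((565,140),(675,192),(570,265))];m=np.mean(P,0);print('pegs',m,'boss',S(600,197,.11),S(602,196,.125))
print([round(np.arctan2(*(p-m)[1::-1]),3) for p in P],[np.linalg.norm((p-m)[:2]) for p in P])
o=ctrl.get_obs();print(o['ee_pos'],o['eef_rot'])
```

```text
bar [ 0.60809863 -0.22441492  0.112     ] [ 0.56413618 -0.25780632  0.112     ] [ 0.5861174  -0.24111062  0.112     ] -2.492011563473275
rim centre [ 0.58699733 -0.24304269  0.092     ]
pegs [0.50304523 0.22608786 0.102     ] boss [0.50316174 0.22665371 0.11      ] [0.50196619 0.22241779 0.125     ]
[np.float64(0.624), np.float64(-1.447), np.float64(2.731)] [np.float64(0.04545052195420431), np.float64(0.045420028965145215), np.float64(0.04636348857614022)]
[0.1971627  0.51323375 0.20502906] [-3.14072141e+00 -5.62125323e-05  2.77480192e+00]
```

```bash
python3 -m pendant '[[[1,-2,0],-0.1],[[1.8,-3.6,0],-0.12],[[1.8,-3.6,0],-0.12],[[1.8,-3.6,0],-0.12],[[1.8,-3.6,0],-0.12],[[1.8,-3.6,0],-0.12],[[1.8,-3.6,0],-0.12],[[1.8,-3.6,0],-0.12],[[1.8,-3.6,0],-0.12],[[1.8,-3.6,0],-0.12],[[1.8,-3.6,0],-0.12],[[1.8,-3.6,0],-0.12],[[1.8,-3.6,0],-0.12],[[1.8,-3.6,0],-0.12],[[1.8,-3.6,0],-0.12],[[1.8,-3.6,0],-0.12],[[1.8,-3.6,0],-0.12],[[1.8,-3.6,0],-0.105],[[1.8,-3.6,0],0],[[1.8,-3.6,0],0]]' 1
python3 -m pendant '[[[2,-3,0],0],[[1.5,-2.2,0],0],[[0.2,-0.1,0],0],[[0,0,0],0],[[0,0,0],0]]'
python3 - <<'E'
from h import *
c=snap('wrist','wrist1');o=ctrl.get_obs();print(o['time_s'],o['ee_pos'],o['eef_rot'],o['qpos'],o['force'])
print(proj(c,[.586,-.242,.112]))
E
```

```text
time_s: 1.82
ee_pos: [0.5496, -0.1926, 0.2052]
eef_rot: [-3.141, 0.0, 0.649]
force: [-0.3, 0.1, 0.6]
grip_width: 0.094
grip_force: 0.0
time_s: 2.23
ee_pos: [0.5859, -0.243, 0.205]
eef_rot: [-3.141, 0.0, 0.65]
force: [0.0, 0.6, 0.1]
grip_width: 0.0937
grip_force: 0.0
2.2833 [ 0.58593278 -0.24269545  0.2054143 ] [-3.14117491e+00  1.03787517e-04  6.50517169e-01] [-4.50473798e-01  4.90979219e-01  1.25724430e+00  9.81066018e-05
  1.39378860e+00  4.69788087e-01] [-0.84764315  0.69556892  0.79698442]
[282.27530659 215.65215931]
```

View pics/wrist1.png

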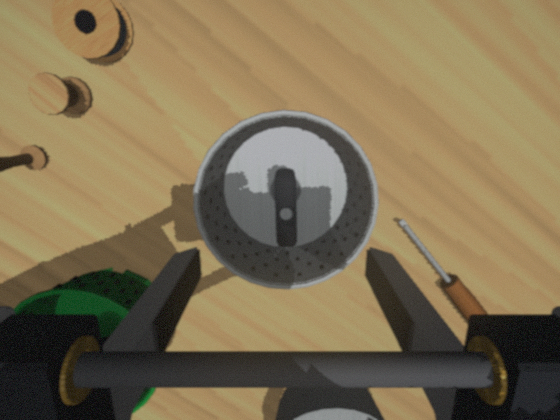

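The wrist view shows the bar upright between the fingers, from (286,169) to (287,247), with its centre screw at (286,213).

Run:
```python
from h import *
c=dict(np.load('pics/wrist1.npz'))
g=c['color'][150:260,265:310].max(2);m=(g<50).astype(np.uint8)
n,l,s,ce=cv2.connectedComponentsWithStats(m);i=1+s[1:,4].argmax()
for r in range(15,100,12):
    x=np.where(l[r]==i)[0];print(r+150,(x.min()+265,x.max()+265) if len(x) else None)
print(ray(c,286.5,213.5,.112)); a,b=ray(c,286,170,.112),ray(c,287,246,.112);print(a,b,np.arctan2(*(a-b)[1::-1]),np.linalg.norm(a-b))
```

```text
165 None
177 None
189 None
201 None
213 (np.int64(277), np.int64(295))
225 (np.int64(277), np.int64(294))
237 (np.int64(278), np.int64(295))
249 None
[ 0.58959691 -0.24364766  0.112     ]
[ 0.61807696 -0.22131857  0.112     ] [ 0.5669338  -0.26155268  0.112     ] 0.666575901191641 0.0650723186678155
```

```bash
python3 -m pendant '[[[0.4,0,-2],0.01],[[0,0,-3],0],[[0,0,-3],0],[[0,0,-2.5],0],[[0,0,-1.5],0],[[0,0,-0.8],0],[[0,0,0],0],[[0,0,0],0]]' 1
python3 -m pendant '[[[0,0,0],0],[[0,0,0],0],[[0,0,0],0],[[0,0,0],0],[[0,0,0],0],[[0,0,0],0],[[0,0,0],0],[[0,0,0],0],[[0,0,0],0],[[0,0,0],0]]' 0 40
```

```text
time_s: 2.95
ee_pos: [0.5905, -0.2432, 0.0785]
eef_rot: [3.141, -0.0, 0.66]
force: [0.2, -0.2, -0.3]
grip_width: 0.0942
grip_force: 0.0
time_s: 3.78
ee_pos: [0.5902, -0.2436, 0.0774]
eef_rot: [-3.142, 0.0, 0.66]
force: [0.2, -0.0, -0.3]
grip_width: 0.0309
grip_force: 0.0
```

```bash
python3 -m pendant '[[[0,0,0],0],[[0,0,0],0],[[0,0,0],0],[[0,0,0],0],[[0,0,0],0],[[0,0,0],0]]'
python3 -m pendant '[[[0,0,0.5],0],[[0,0,1],0],[[0,0,2],0],[[0,0,2.5],0],[[0,0,3],0],[[0,0,3],0],[[0,0,3],0],[[0,0,2],0],[[0,0,1],0],[[0,0,0],0],[[0,0,0],0]]'
python3 - <<'E'
from h import *
c=snap('wrist','wrist2');b=snap('scene','scene2');o=ctrl.get_obs();print(o['time_s'],o['ee_pos'],o['eef_rot'],o['force'],o['moment'])
p=o['ee_pos'];u,v=proj(b,p).astype(int);print(u,v)
z=cv2.resize(b['color'][max(v-50,0):v+60,u-60:u+60],(480,440),interpolation=cv2.INTER_CUBIC)
w=c['color'][:,:];cv2.imwrite('pics/c2.png',np.hstack([z,cv2.resize(w[100:320,180:400],(320,440))[:,:320]])[:,:,::-1])
E
```

```text
time_s: 4.28
ee_pos: [0.5902, -0.2435, 0.0774]
eef_rot: [-3.141, 0.0, 0.66]
force: [-0.6, 2.6, -0.4]
grip_width: 0.0177
grip_force: 40.0
time_s: 5.2
ee_pos: [0.59, -0.2435, 0.2565]
eef_rot: [-3.141, 0.001, 0.66]
force: [0.4, 0.5, -7.5]
grip_width: 0.0178
grip_force: 40.0
5.3 [ 0.58972081 -0.24339448  0.2552854 ] [-3.13861860e+00  1.49423966e-03  6.59736971e-01] [-0.47469877 -0.84592473 -7.78677489] [-0.01338247  0.11714775  0.02264061]
246 165
```

View pics/c2.png

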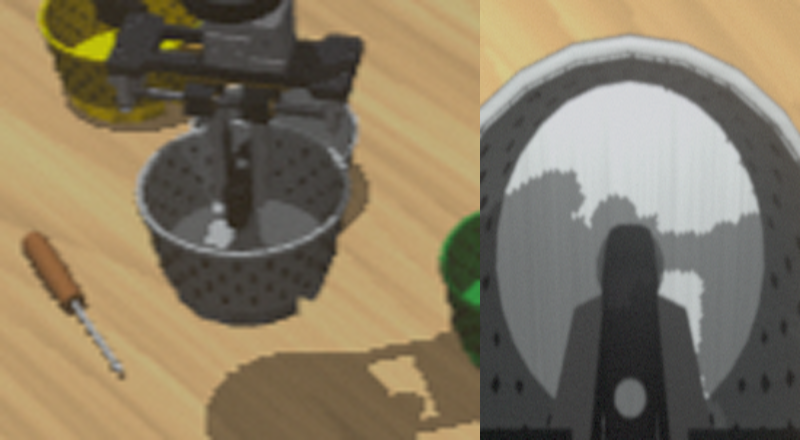

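The basket hangs level. In the scene crop a slot notch shows in the lower edge at about (303,305), and I'll turn that into an angle. From the wrist view I'll work out where the axis sits in the grip.

Run:
```python
from h import *
b=dict(np.load('pics/scene2.npz'));c=dict(np.load('pics/wrist2.npz'))
a=np.array([.5897,-.2434])
for z in(.178,.19):
    for u in(298,303,308):
        p=ray(b,186+u/4-.4,115+305/4-.4,z);d=p[:2]-a;print(z,np.linalg.norm(d),np.arctan2(d[1],d[0]))
# rim ellipse in wrist view -> centre; rim z = .178+.092
g=c['color'];u,v=proj(c,[a[0],a[1],.29]);print('tcp axis top px',u,v)
# screw px: crop (630,398)
print(ray(c,180+(630-480)*220/320-.4,100+398/2-.4,.2903))
```

```text
0.178 0.0522960171292797 1.7656986679936904
0.178 0.05545403948991782 1.8086982417498323
0.178 0.05870371067453427 1.8470047589455014
0.19 0.0617201408712761 1.5993101614408676
0.19 0.06442203852492555 1.6433110416846566
0.19 0.06723872345551189 1.6837015981989332
tcp axis top px 282.4630923518506 296.59262399005337
[ 0.58906813 -0.24404921  0.2903    ]
```

The notch lies at about 1.7 rad, so +x is at yaw −2.48 and the slots are at 1.71 + k·120°. The pegs are at 2.73, so I need to turn +1.025. The axis is within 1 mm of the TCP.

```bash
python3 -m pendant '[[[-0.6,1.5,0],0.07],[[-0.6,3.6,0],0.07],[[-0.6,3.6,0],0.07],[[-0.6,3.6,0],0.07],[[-0.6,3.6,0],0.07],[[-0.6,3.6,0],0.07],[[-0.6,3.6,0],0.07],[[-0.6,3.6,0],0.07],[[-0.6,3.6,0],0.07],[[-0.6,3.6,0],0.07],[[-0.6,3.6,0],0.07],[[-0.6,3.6,0],0.07],[[-0.6,3.6,0],0.07],[[-0.6,1.5,0],0.07],[[-0.3,0.8,0],0.045],[[0,0,0],0],[[0,0,0],0],[[0,0,0],0]]'
python3 - <<'E'
from h import *
o=ctrl.get_obs();print(o['time_s'],o['ee_pos'],o['eef_rot'],o['qpos'])
c=snap('wrist','wrist3');b=snap('scene','scene3');s=dict(np.load('pics/scene0.npz'))
print([proj(s,[.503,.2265,.11]),proj(s,[.503,.2265,.125])],proj(b,o['ee_pos']))
z=lambda i,x,y:cv2.resize(i['color'][y:y+100,x:x+100],(400,400),interpolation=cv2.INTER_CUBIC)
cv2.imwrite('pics/c3.png',np.hstack([z(s,325,225),z(b,325,175)])[:,:,::-1])
E
```

```text
time_s: 6.8
ee_pos: [0.5033, 0.2257, 0.2567]
eef_rot: [-3.141, 0.001, 1.683]
force: [0.2, -0.0, -6.9]
grip_width: 0.0178
grip_force: 40.0
6.8 [0.50330861 0.2256956  0.25673873] [-3.14050248e+00  5.15361704e-04  1.68276391e+00] [ 3.55257568e-01  2.70172748e-01  1.43992213e+00 -2.39847811e-04
  1.43268000e+00  2.43323427e-01]
[array([374.91281907, 269.95274871]), array([375.609188  , 266.60402737])] [381.87335746 234.89870157]
```

View pics/c3.png

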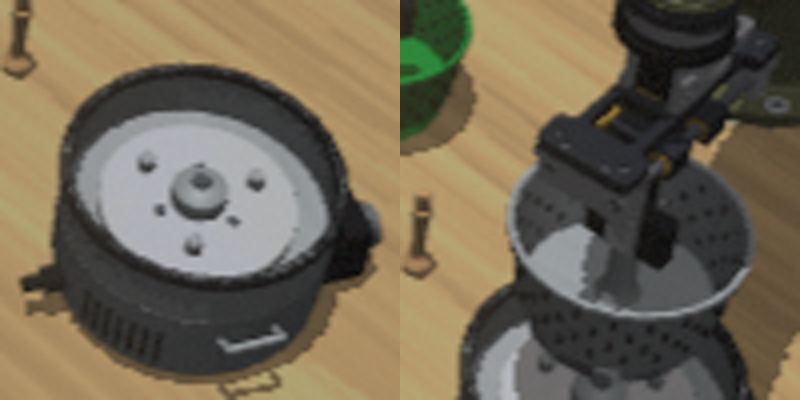

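View pics/wrist3.png

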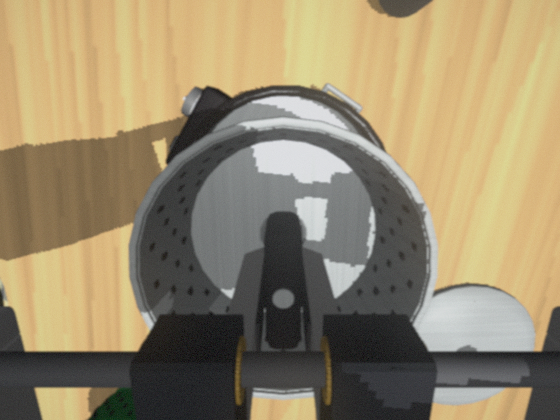

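The scene view puts the boss top at (375,270), which matches the prediction to within 1 px. Lowering to just above the boss, and checking peg angles in that view.

```bash
python3 - <<'E'
from h import *
s=dict(np.load('pics/scene0.npz'))
S=lambda u,v,z:ray(s,325+u/4-.4,225+v/4-.4,z)
P=[S(*p,.102) for p in((148,158),(257,178),(194,241))];m=np.mean(P,0);print(m,[np.arctan2(*(p-m)[1::-1]) for p in P])
E
python3 -m pendant '[[[0,0.1,-1],0],[[0,0,-2],0],[[0,0,-1.5],0],[[0,0,-1],0],[[0,0,-0.6],0],[[0,0,-0.3],0],[[0,0,0],0],[[0,0,0],0]]'
```

```text
[0.50543336 0.22841483 0.102     ] [np.float64(-1.4785434121277505), np.float64(2.7029886656443134), np.float64(0.6281523203351996)]
time_s: 7.57
ee_pos: [0.5035, 0.2275, 0.1941]
eef_rot: [3.141, -0.0, 1.685]
force: [0.0, -0.3, -6.7]
grip_width: 0.0177
grip_force: 40.0
```

```bash
python3 -m pendant '[[[0,0,-0.3],0],[[0,0,-0.3],0],[[0,0,-0.3],0],[[0,0,-0.2],0],[[0,0,-0.1],0],[[0,0,0],0],[[0,0,0],0]]'
```

```text
time_s: 8.15
ee_pos: [0.5033, 0.2274, 0.1815]
eef_rot: [3.142, -0.0, 1.685]
force: [0.1, 0.4, -6.6]
grip_width: 0.0181
grip_force: 40.0
```

```bash
python3 -m pendant '[[[0,0,-0.15],0],[[0,0,-0.15],0],[[0,0,-0.15],0],[[0,0,-0.1],0],[[0,0,0],0],[[0,0,0],0]]'
```

```text
time_s: 8.65
ee_pos: [0.5032, 0.2274, 0.1759]
eef_rot: [-3.142, 0.0, 1.685]
force: [0.2, -0.1, -7.4]
grip_width: 0.018
grip_force: 40.0
```

Now below peg-top level with no contact, so the slots are on the pegs. Going all the way down.

```bash
python3 -m pendant '[[[0,0,-0.15],0],[[0,0,-0.15],0],[[0,0,-0.15],0],[[0,0,-0.15],0],[[0,0,-0.1],0],[[0,0,-0.1],0],[[0,0,0],0],[[0,0,0],0]]'
```

```text
time_s: 9.32
ee_pos: [0.5032, 0.2274, 0.1679]
eef_rot: [-3.142, 0.0, 1.685]
force: [-0.2, 0.2, -7.5]
grip_width: 0.0177
grip_force: 40.0
```

```bash
python3 -m pendant '[[[0,0,-0.1],0],[[0,0,-0.05],0],[[0,0,0],0],[[0,0,0],0]]'
```

```text
time_s: 9.65
ee_pos: [0.5034, 0.2277, 0.1674]
eef_rot: [3.14, -0.001, 1.685]
force: [-3.5, 2.4, 6.6]
grip_width: 0.018
grip_force: 40.0
```

It touched down at z 0.1674, as expected for seated. Releasing and lifting away.

```bash
python3 -m pendant '[[[0,0,0.05],0],[[0,0,0],0],[[0,0,0],0],[[0,0,0],0],[[0,0,0],0],[[0,0,0],0],[[0,0,0],0],[[0,0,0],0],[[0,0,0],0],[[0,0,0],0],[[0,0,0],0],[[0,0,0],0]]' 0.9
python3 -m pendant '[[[0,0,1],0],[[0,0,2],0],[[0,0,3],0],[[0,0,3],0],[[0,0,3],0],[[0,0,2],0],[[0,0,1],0],[[0,0,0],0],[[0,0,0],0],[[0,0,0],0]]'
python3 - <<'E'
from h import *
b=snap('scene','scene4');w=snap('wrist','wrist4')
for z in(.198,.202,.21):print(z,proj(w,[.5033,.2275,z]),proj(b,[.5033,.2275,z]))
z=cv2.resize(b['color'][190:320,310:440],(400,400),interpolation=cv2.INTER_CUBIC)
cv2.imwrite('pics/c4.png',np.hstack([z,cv2.resize(w['color'][100:380,140:420],(400,400))])[:,:,::-1])
E
```

```text
time_s: 10.65
ee_pos: [0.5032, 0.2274, 0.1669]
eef_rot: [-3.142, 0.0, 1.685]
force: [-0.2, 0.5, -0.5]
grip_width: 0.0846
grip_force: 0.0
time_s: 11.48
ee_pos: [0.5029, 0.2273, 0.3153]
eef_rot: [-3.139, 0.001, 1.685]
force: [0.3, 0.8, -0.5]
grip_width: 0.0844
grip_force: 0.0
0.198 [282.2790689  207.55383965] [379.35150482 249.86017212]
0.202 [282.26100221 208.79781807] [379.55309603 248.89322382]
0.21 [282.22346455 211.38246556] [379.95867353 246.94783905]
```

View pics/c4.png

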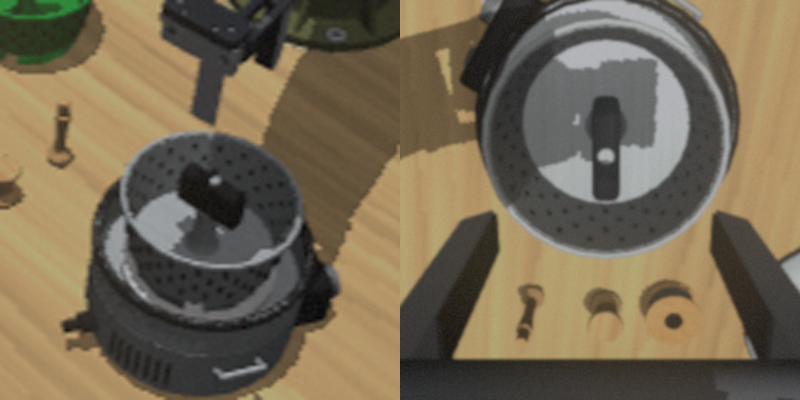

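The basket stands level and centred in the guard. Its screw is at wrist px (284,208), where (282,209) was predicted, and the gripper is clear.

```bash
python3 -c "
from station import ctrl
print(ctrl.hand_in())"
```

```text
the job is handed in; nothing more can be done
None
```

The steel basket is back in the spinner, over all three pegs and flat on the drive plate at the expected height; I released it, and the job is handed in (the hand-in call returned no verdict).

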